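Lay the tin canister down in its saddle

TASK

Tip the tall tin canister over the two stop pins so that it comes to rest on its side in the rubber V saddle of its stand, with its foot still beside the pins. Use the fingers only to nudge and steady it: do not squeeze it or lift it off the stand, and let it down gently all the way instead of letting it fall. Leave everything else on the cart where it is.

Things in the scene. Friction and masses are not known exactly. Their poses are not given: they have to be found in the camera images.
- canister: Screw-top tin canister, upright at the start, 180 mm tall, silver with a red band, body 42 mm in diameter; 0.2 to 0.35 kg, centre of mass about mid-height, so it overbalances at about 13 degrees. Origin: centre of its underside; z runs along its axis to the lid. Round: its yaw means nothing. Thin tin: finger forces over 25 N dent it.
- lid_top (a point): Centre of the top face of the canister's knurled copper lid (44 mm in diameter, top 24 mm of the canister), 180 mm from the underside. When the canister lies in the saddle it is at about stand x = 119 mm, z = 75 mm, and the lid end overhangs saddle and board with free space under and beyond it.
- stand: Fixed wooden stand. Origin: centre of the board's underside, on the cart top; x points the way to tip (pins to saddle), z up. Board 200 (x) by 100 (y) by 8 mm. The canister starts at about x -72 mm, turns about the front edge of its foot (x about -50 mm) and comes to rest 75 degrees from upright, lid end higher, its underside centre at about x -55, z 28 mm.
- stop (a point): Midpoint between two steel stop pins (6 mm in diameter, 8 mm high, 42 mm apart) on the board top at stand x = -58 mm. They hold the front of the canister's foot on its left and right against sliding forwards and let it tip over between them.
- saddle (a point): Centre of the rubber V saddle: the point on the canister's axis when it lies there (stand x 58 mm, 58 mm above the cart top). Flanks at 45 degrees, 30 mm long along the canister, highest parts about 60 mm above the cart top; the lying canister's axis is in the stand's x-z plane.
- weight: Dome-shaped black cast iron seam weight, 90 mm in diameter, 48 mm high; leave it alone. Origin: centre of its underside.
- ball_center (a point): Centre of the pink composite ball, 72 mm in diameter, resting on a cork ring; leave it alone.
- awl: Horn-handled awl lying flat, about 142 mm long, 22 mm thick, along its own x; leave it alone. Origin near its middle, on the cart top.
- dividers: Blued steel dividers lying flat, 160 mm long along its own x, 72 mm wide, 12 mm high; leave alone. Origin near its middle, on the cart top.
- spool: Cream thread spool standing upright, 48 mm in diameter, 50 mm high; leave it alone. Origin: centre of its underside.
- wax_jar: Amber glass jar with white cap, 60 mm in diameter, 70 mm high; leave it alone. Origin: centre of its underside.
Not all that is in view belongs to the job. Several things have the shape of the stand; the one meant has the colours described above. Of the things that look like the canister, the larger one is meant.

How it is judged (in metres and radians):
At the end, for the whole second after the job is handed in: The canister lies at rest in the saddle, leaning 69 to 81 degrees from upright along the stand's x, its underside centre within about 28 mm of its proper lying place (stand x -85 to -30 mm), lid centre at stand x 90 to 145 mm, both within 15 mm of the stand's middle plane (angle between canister's own z axis and vertical between 1.2 and 1.42 rad and x of canister in the frame of stand between -0.085 and -0.03 m and x of lid_top in the frame of stand between 0.09 and 0.145 m and y of canister in the frame of stand between -0.015 and 0.015 m and y of lid_top in the frame of stand between -0.015 and 0.015 m and contact force between canister and stand above 0.5 N and linear speed of canister below 0.03 m/s and angular speed of canister below 0.2 rad/s); the robot touches nothing.
It fails at once if the canister falls instead of being let down gently: it turns faster than 3 rad/s (angular speed of canister above 3 rad/s).
It fails at once if the canister is lifted: the centre of its underside rises more than 55 mm above the cart top (about 28 mm when it lies properly) (height (world z) of canister above 0.055 m).
It fails at once if the canister is squeezed or hit with more than 25 N by the fingers (contact force between the fingers and canister above 25 N).
It fails at once if a bystander is moved by more than 20 mm (distance of any of weight, spool, wax_jar, ball_center, dividers, awl from where it was at the start of the episode above 0.02 m).
It also fails if it takes over 64 s, if anything falls off the work surface, if the arm or the gripper's body presses on something with over 40 N, if the wrist force passes 120 N, or if a joint passes its speed limit or range.

ROBOT

A 7-joint arm with a two-finger parallel gripper is mounted at the origin on the work surface. World frame = base frame: x ahead of the robot, y to its left, z up, the work surface at z = 0. Lengths are in mm, angles in rad, forces in N, time in s.
With the tool pointing down it reaches from about 425 to 800 mm from the base axis. Payload 8.3 kg.
Tool frame: the origin (TCP) lies on the front face of the gripper's body, between the roots of the fingers; the fingertips stand 73 mm ahead of it and the grasp point (between the pads) lies 54 mm ahead of it; z points along the fingers, y is the line along which they close (so a half turn about z gives the same grasp; the last joint's range is limited). The gripper opens to 85 mm and grips with 20 to 120 N. Pads are 22 mm wide; open, the fingers measure 114 mm over their backs; the gripper's body (76 mm by 85 mm) begins 54 mm behind the grasp point. The pads swing forward as they close: fully open they stand 13 mm farther back than shut.
Start: joints at [1.049, 0.383, 0.016, 1.37, -0.006, 1.388, -0.046], TCP at [276.826, -560.336, 303.879] pointing down, gripper open.
Joint ranges: [-2.95, 2.95], [-0.25, 2.06], [-1.52, 1.56], [0.18, 2.33], [-1.44, 4.58], [0.02, 2.06], [-3.01, 3.01]. Speed limits (rad/s): [2.39, 2.39, 3.01, 3.01, 3.14, 3.14, 3.14].

INTERFACE

Orientations are given as a rotation vector (axis times angle).
In Python, from rig import manip gives the robot as it stands.
- The arm moves only by the tool move_arm, never from a script. Its argument "motion" is a list of rows, each an object of numbers: "fingers": the closure, from 0 (fully open) to 1 (shut); "dx", "dy", "dz": the shift along the tool's x, y, z in mm; "rx", "ry", "rz": the turn, a rotation vector about the tool's x, y, z in rad. A call has exactly 8 rows; each row is the pose to reach, as a shift and turn from the pose commanded when the call began, along the tool's axes at that moment; what a row does not reach only later rows make up. A row lasts 1/10 s, in which the tool goes at most 50 mm and 8.59 degrees, less where a joint would pass 70% of its speed; a pose out of reach is approached as far as the arm can. A call with a gripper value outside its range is refused whole. The fingers move at their own pace and stop on an object; "grip_force" is the grip in N (left out, the last holds). Time passes only in rows, so rows that repeat a pose let the fingers close, or fill a call up. It gives the time, the measured TCP pose, the force, the opening and the grip force at its end, in the units of the state.
- manip.sense(): the state, without advancing time (a new reading comes with each control period).
- manip.capture(name): name is "side" or "top" or "wrist"; returns a dict with "image" (420x560x3 uint8, blue, green, red), "fovy" (degrees; the focal length in pixels is half the picture's height over the tangent of half this angle, whatever the lens; pixels are square), "cx", "cy" (the principal point, pixels), "T" (4x4, takes a point from camera to world coordinates); the wrist camera has in their place "T_tool_cam" (4x4, takes a point from camera to tool coordinates, whose origin is the TCP and whose axes are the flange's). Camera axes: x right, y down, z forward; pixel columns grow to the right and rows downward; lengths in mm; the calibration is good to about 2 mm. The wrist camera is an equidistant fisheye: a pixel r from the principal point sees the ray r / f radians off the axis. A picture is of the moment at which its call begins: read the wrist's pose just before it. There is no depth.
- manip.finish_job(): hands the job in; it is judged then, once.
The state is a dict: "time_s": time; "joint_pos": joint angles; "qd": joint speeds; "effort": joint torques, N m; "ee_pos": TCP position; "eef_rot": TCP orientation; "force": force on the tool from outside, world axes, zero at the start; "wrist_torque": the same for the moment, N m; "finger_gap": finger opening in mm; "finger_force": force on a finger pad.
Only numpy, scipy, OpenCV 4.12 (cv2) and the standard library are available. Lean on these libraries where they do the work, as an engineer would, in place of code of your own. Each camera call takes 0.05 s, during which the arm holds its last target. There are 200 camera calls.

## Working session

There is one attempt and no reset: what is moved stays moved. The work goes in short steps, Python scripts to look and compute and a tool call to move; the robot and the scene stay as the last step left them, time stands still between calls to the robot, and variables do not carry over. Pictures are saved under pics/ and viewed, at most 14 in all, crops included, and the job is handed in when it is done.

Besides the shell and the picture viewer there is one more tool, called after "Request:" as a command line: name --argument value ..., lists and objects as JSON in quotes. move_arm: Moves the arm, as the interface text tells. Its arguments: {"type":"object","properties":{"motion":{"type":"array"},"grip_force":{"type":"number"}},"required":["motion"]}

```bash
mkdir -p pics; cat > h.py <<'E'
import numpy as np, cv2
from rig import manip
from scipy.spatial.transform import Rotation as R
def foc(c): return c["image"].shape[0]/2/np.tan(np.radians(c["fovy"])/2)
def ray(c,u,v):
    f=foc(c); T=np.array(c["T"]); d=T[:3,:3]@np.array([(u-c["cx"])/f,(v-c["cy"])/f,1]); return T[:3,3],d/np.linalg.norm(d)
def onz(c,u,v,z):
    o,d=ray(c,u,v); return o+d*(z-o[2])/d[2]
def proj(c,p):
    T=np.array(c["T"]); q=T[:3,:3].T@(np.array(p)-T[:3,3]); f=foc(c); return q[:2]/q[2]*f+[c["cx"],c["cy"]]
E
python3 - <<'E'
from h import *
import pickle
for n in("side","top"):
    c=manip.capture(n); cv2.imwrite(f"pics/{n}0.png",c["image"]); pickle.dump(c,open(n+"0.pkl","wb")); print(n,c["fovy"],c["cx"],c["cy"],np.round(c["T"],3).tolist())
s=manip.sense();print(s)
E
```

```text
side 49.04975174114266 284.55972667708835 206.11956309355068 [[-0.957, -0.137, 0.257, 242.854], [-0.291, 0.482, -0.826, 1036.65], [-0.011, -0.865, -0.501, 730.93], [0.0, 0.0, 0.0, 1.0]]
top 47.594999929688704 281.94946769732474 207.50960697342592 [[0.003, -0.982, 0.191, 329.176], [-1.0, 0.0, 0.015, -2.935], [-0.015, -0.191, -0.982, 1227.988], [0.0, 0.0, 0.0, 1.0]]
{'time_s': 0.1, 'joint_pos': array([ 1.04912009,  0.3841995 ,  0.01636843,  1.37102391, -0.00629929,
        1.38821936, -0.04652415]), 'qd': array([-8.13456770e-05, -1.76152816e-03,  1.20444495e-03, -4.01696613e-03,
        7.66049905e-04,  7.00770175e-04,  6.08519931e-04]), 'effort': array([ 3.39941857e-03, -6.29133010e+01,  8.47630687e-01, -3.72757030e+01,
        1.67454203e-02,  1.04852405e-02,  7.24098959e-05]), 'ee_pos': array([ 276.67917277, -560.0654617 ,  302.96177867]), 'eef_rot': array([-3.05758260e+00, -7.14013133e-01,  6.82934944e-04]), 'force': array([1.07790694, 0.13312059, 0.367424  ]), 'wrist_torque': array([-0.00215781, -0.01090816,  0.03804859]), 'finger_force': 0.0, 'finger_gap': 85.36813329820393}
```

View pics/side0.png

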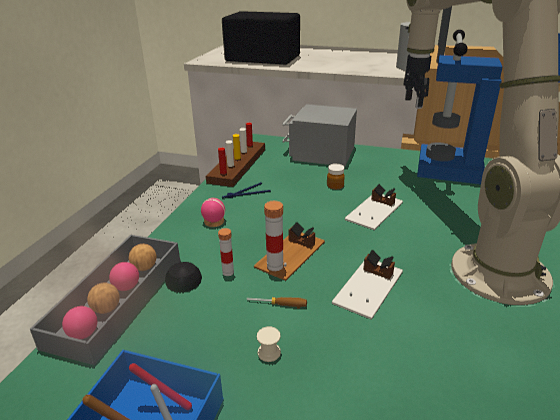

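View pics/top0.png

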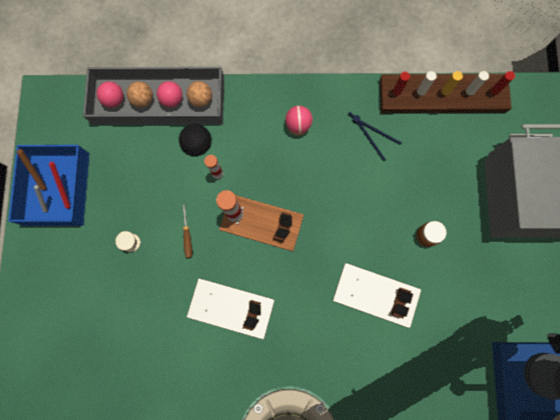

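The large canister stands on the wooden stand: side (275,238), top lid (228,200). It could be confused with the small canister at side (226,252), top (211,162). The stand with the wooden board is at top (262,222). The lookalikes are white boards at top (231,308) and (377,295). I choose the large canister on the wooden board and will check it in a crop.

```bash
python3 - <<'E'
from h import *
import pickle
t=pickle.load(open("top0.pkl","rb")); s=pickle.load(open("side0.pkl","rb"))
a=cv2.resize(t["image"][175:265,200:320],None,fx=4,fy=4,interpolation=cv2.INTER_CUBIC)
b=cv2.resize(s["image"][195:285,245:335],None,fx=4,fy=4,interpolation=cv2.INTER_CUBIC)
cv2.imwrite("pics/crop0.png",np.hstack([a[:, :440],b]))
for nm,c,(x0,y0,x1,y1) in(("top",t,(200,175,320,265)),("side",s,(245,195,335,285))):
    hsv=cv2.cvtColor(c["image"],cv2.COLOR_BGR2HSV)
    m=np.zeros(hsv.shape[:2],np.uint8); m[y0:y1,x0:x1]=1
    for k,lo,hi in(("nongreen",None,None),("dark",(0,0,0),(179,255,60)),("orange",(5,120,100),(20,255,255))):
        if lo is None: mm=(1-(cv2.inRange(hsv,(60,80,30),(95,255,255))>0)).astype(np.uint8)*m
        else: mm=(cv2.inRange(hsv,lo,hi)>0).astype(np.uint8)*m
        n,l,st,ce=cv2.connectedComponentsWithStats(mm)
        for i in range(1,n):
            if st[i,4]>25:
                cn=cv2.findContours((l==i).astype(np.uint8),0,2)[0][0]
                r=cv2.minAreaRect(cn); print(nm,k,st[i].tolist(),ce[i].round(1),np.round(cv2.boxPoints(r),1).tolist())
E
```

```text
top nongreen [211, 175, 13, 5, 47] [217.1 176.6] [[211.0, 175.0], [223.0, 175.0], [223.0, 179.0], [211.0, 179.0]]
top nongreen [215, 189, 90, 63, 3364] [258.7 220.4] [[206.60000610351562, 226.60000610351562], [218.5, 186.1999969482422], [305.3999938964844, 211.8000030517578], [293.5, 252.10000610351562]]
top dark [207, 175, 9, 7, 38] [210.2 178.5] [[205.10000610351562, 178.6999969482422], [208.8000030517578, 174.0], [215.0, 179.0], [211.3000030517578, 183.60000610351562]]
top dark [217, 213, 7, 13, 50] [220.1 218.8] [[215.10000610351562, 223.6999969482422], [219.10000610351562, 211.6999969482422], [223.89999389648438, 213.3000030517578], [219.89999389648438, 225.3000030517578]]
top dark [280, 214, 11, 14, 126] [285.2 220.3] [[280.0, 214.0], [290.0, 214.0], [290.0, 227.0], [280.0, 227.0]]
top dark [275, 228, 14, 11, 98] [281.6 232.8] [[274.6000061035156, 234.8000030517578], [279.0, 226.0], [288.6000061035156, 230.8000030517578], [284.20001220703125, 239.60000610351562]]
top orange [217, 191, 86, 60, 2386] [259.1 220.2] [[208.1999969482422, 226.3000030517578], [219.39999389648438, 187.
[... 199 characters left out ...]
75, 194.60000610351562], [326.6000061035156, 238.8000030517578], [284.20001220703125, 291.3999938964844]]
side dark [289, 223, 26, 25, 366] [301.2 235.8] [[286.0, 240.5], [292.0, 221.39999389648438], [318.5, 229.6999969482422], [312.5, 248.6999969482422]]
side orange [264, 201, 19, 17, 265] [273.4 208.8] [[264.0, 201.0], [282.0, 201.0], [282.0, 217.0], [264.0, 217.0]]
side orange [283, 236, 42, 43, 752] [296.1 254.1] [[264.0, 258.3999938964844], [303.5, 219.89999389648438], [324.0, 241.0], [284.5, 279.5]]
side orange [254, 255, 15, 17, 127] [262.1 263.8] [[252.8000030517578, 256.6000061035156], [266.0, 254.89999389648438], [268.1000061035156, 271.0], [254.89999389648438, 272.70001220703125]]
```

View pics/crop0.png

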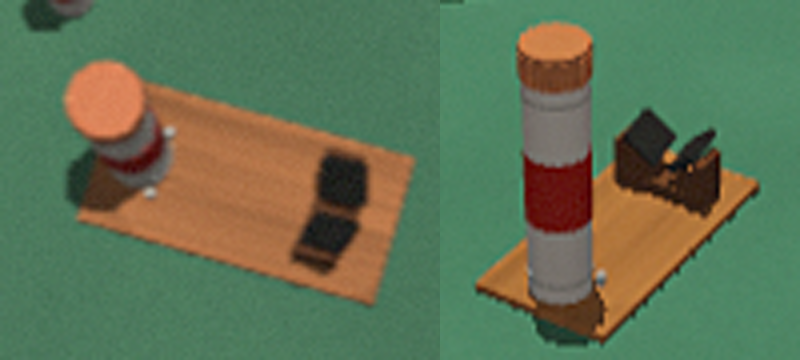

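The crop shows the large canister on the wooden board. In the top view the pins are at (242,208) and (237.5,223), and the board corners at (303,214), (293,251) and (219.5,229.5). The lid centre is at (226,200).

```bash
python3 - <<'E'
from h import *
import pickle
t=pickle.load(open("top0.pkl","rb")); s=pickle.load(open("side0.pkl","rb"))
for n,p,z in(("TR",(303.3,214.3),8),("BR",(293,251),8),("BL",(219.5,229.5),8),("pinL",(242.3,207.8),16),("pinR",(237.5,223),16),("lid",(226.3,200),180+8),("spool",(126,241),50),("dome",(195,139),30),("small",(211,160),130)):
    print(n,onz(t,*p,z)[:2].round(1))
for n,p,z in(("TR",(324.3,241.8),8),("BLleft",(254.5,267.3),8),("bot",(285.8,280.3),8),("lid",((555-440)/4+245,42/4+195),188),("base",((560-440)/4+245,290/4+195),8)):
    print("s",n,onz(s,*p,z)[:2].round(1))
BR=onz(t,293,251,8);TR=onz(t,303.3,214.3,8);BL=onz(t,219.5,229.5,8)
pm=(onz(t,242.3,207.8,16)+onz(t,237.5,223,16))/2
xa=BR-BL; xa/=np.linalg.norm(xa); ya=TR-BR; ya/=np.linalg.norm(ya); print(np.degrees(np.arctan2(xa[1],xa[0])),np.degrees(np.arctan2(ya[1],ya[0])),np.linalg.norm(BR-BL),np.linalg.norm(TR-BR),"center",(TR+BL)/2,"pm+58x",pm+58*xa)
E
```

```text
TR [548.3 -39.5]
BR [452.7 -12.5]
BL [508.3 177.9]
pinL [564.  118.9]
pinR [524.1 130.6]
lid [548.5 137.8]
spool [473.1 405. ]
dome [746.7 246.2]
small [658.9 184.9]
s TR [451.2   1.8]
s BLleft [597.1 163. ]
s bot [505.4 190.3]
s lid [547.  144.8]
s base [546.5 149.2]
-106.28059860980194 -15.75718895253652 198.3276922720348 99.31403494963983 center [528.31138751  69.19330797   8.        ] pm+58x [527.80816393  69.09114229  16.        ]
```

```bash
cat > plan.py <<'E'
import json,sys,os
from h import *
A=np.radians(-106.1); C=np.array([528.,69.,0]); xa=np.array([np.cos(A),np.sin(A),0]); za=np.array([0,0,1.]); ya=np.cross(za,xa)
R0=np.column_stack([np.cross(xa,-za),xa,-za])
def tgt(x,y,z,th): return C+x*xa+y*ya+z*za, R.from_rotvec(ya*np.radians(th)).as_matrix()@R0
def canframe(th,s=217.,off=0.):   # tool on the canister's axis, s from its underside, tipped th deg; off: across the axis (+ = forward/down)
    t=np.radians(th); u=np.array([np.sin(t),np.cos(t)]); v=np.array([np.cos(t),-np.sin(t)])
    p=np.array([-51,8.])-21*v+s*u+off*v
    return tgt(p[0],0,p[1],th)
def load():
    d=json.load(open("cmd.json")); return np.array(d["p"]),np.array(d["R"])
def save(p,Rm): json.dump({"p":list(p),"R":Rm.tolist()},open("cmd.json","w"))
def rows(targets,nd=1):  # rows from the commanded pose; assumes they are sent as printed
    p0,Rs=load(); out=[]
    for p,Rm in targets:
        d=np.round(Rs.T@(p-p0),nd); r=np.round(R.from_matrix(Rs.T@Rm).as_rotvec(),3)
        out.append(dict(zip(("dx","dy","dz","rx","ry","rz"),(*d,*r))))
        last=(p0+Rs@d, Rs@R.from_rotvec(r).as_matrix())
    for o in out: print({k:float(v) for k,v in o.items()})
    save(*last)
def interp(end,n,k0=1,N=None):
    p0,Rs=load(); N=N or n; w=R.from_matrix(Rs.T@end[1]).as_rotvec()
    return [(p0+(end[0]-p0)*k/N, Rs@R.from_rotvec(w*k/N).as_matrix()) for k in range(k0,k0+n)]
def check():
    s=manip.sense(); p,Rm=load(); M=R.from_rotvec(s["eef_rot"])
    u=-M.as_matrix()[:,2]; d=s["ee_pos"]-C
    print("t",s["time_s"],"err",(s["ee_pos"]-p).round(1),"ang",np.degrees((M.inv()*R.from_matrix(Rm)).magnitude()).round(2),"stand xyz",[round(float(q),1) for q in(d@xa,d@ya,d[2])],"tilt",round(float(np.degrees(np.arctan2(u@xa,u@za))),1),"q",s["joint_pos"].round(2),"F",s["force"].round(1),"ff",round(float(s["finger_force"]),1),"gap",round(float(s["finger_gap"]),1))
E
python3 - <<'E'
from plan import *
s=manip.sense(); save([276.826,-560.336,303.879],R.from_rotvec(s["eef_rot"]).as_matrix())
e=tgt(154,0,200,75); print(e[0]); rows(interp(e,8,1,16))
E
```

```text
[485.29354339 -78.95998974 200.        ]
{'dx': 25.0, 'dy': -21.2, 'dz': 6.5, 'rx': 0.078, 'ry': 0.03, 'rz': 0.039}
{'dx': 50.0, 'dy': -42.4, 'dz': 13.1, 'rx': 0.155, 'ry': 0.06, 'rz': 0.079}
{'dx': 75.0, 'dy': -63.6, 'dz': 19.6, 'rx': 0.233, 'ry': 0.091, 'rz': 0.118}
{'dx': 100.0, 'dy': -84.8, 'dz': 26.1, 'rx': 0.311, 'ry': 0.121, 'rz': 0.157}
{'dx': 125.0, 'dy': -106.0, 'dz': 32.6, 'rx': 0.389, 'ry': 0.151, 'rz': 0.196}
{'dx': 150.0, 'dy': -127.2, 'dz': 39.2, 'rx': 0.466, 'ry': 0.181, 'rz': 0.236}
{'dx': 175.0, 'dy': -148.3, 'dz': 45.7, 'rx': 0.544, 'ry': 0.211, 'rz': 0.275}
{'dx': 200.1, 'dy': -169.5, 'dz': 52.2, 'rx': 0.622, 'ry': 0.242, 'rz': 0.314}
```

Request:
move_arm --motion '[{"fingers":0,"dx":25,"dy":-21.2,"dz":6.5,"rx":0.078,"ry":0.03,"rz":0.039},{"fingers":0,"dx":50,"dy":-42.4,"dz":13.1,"rx":0.155,"ry":0.06,"rz":0.079},{"fingers":0,"dx":75,"dy":-63.6,"dz":19.6,"rx":0.233,"ry":0.091,"rz":0.118},{"fingers":0,"dx":100,"dy":-84.8,"dz":26.1,"rx":0.311,"ry":0.121,"rz":0.157},{"fingers":0,"dx":125,"dy":-106,"dz":32.6,"rx":0.389,"ry":0.151,"rz":0.196},{"fingers":0,"dx":150,"dy":-127.2,"dz":39.2,"rx":0.466,"ry":0.181,"rz":0.236},{"fingers":0,"dx":175,"dy":-148.3,"dz":45.7,"rx":0.544,"ry":0.211,"rz":0.275},{"fingers":0,"dx":200.1,"dy":-169.5,"dz":52.2,"rx":0.622,"ry":0.242,"rz":0.314}]'

```text
time_s: 0.9
ee_pos: [381.6, -318.5, 251.3]
eef_rot: [-2.472, -0.162, -0.121]
force: [-0.6, -0.4, -0.3]
finger_gap: 85.5
finger_force: 0.0
```

```bash
python3 - <<'E'
from plan import *
check()
e=tgt(154,0,200,75); rows(interp(e,8))
E
```

```text
t 0.9 err [ 0.5  1.1 -0.7] ang 0.15 stand xyz [412.9, -33.2, 251.3] tilt 37.7 q [ 0.94  0.44 -0.08  1.54 -0.42  1.65 -0.51] F [-0.6 -0.4 -0.3] ff 0.0 gap 85.5
{'dx': 14.7, 'dy': -17.7, 'dz': 24.2, 'rx': 0.078, 'ry': 0.03, 'rz': 0.039}
{'dx': 29.4, 'dy': -35.4, 'dz': 48.5, 'rx': 0.155, 'ry': 0.06, 'rz': 0.079}
{'dx': 44.1, 'dy': -53.1, 'dz': 72.7, 'rx': 0.233, 'ry': 0.091, 'rz': 0.118}
{'dx': 58.8, 'dy': -70.8, 'dz': 97.0, 'rx': 0.311, 'ry': 0.121, 'rz': 0.157}
{'dx': 73.5, 'dy': -88.5, 'dz': 121.2, 'rx': 0.388, 'ry': 0.151, 'rz': 0.197}
{'dx': 88.2, 'dy': -106.2, 'dz': 145.5, 'rx': 0.466, 'ry': 0.181, 'rz': 0.236}
{'dx': 102.9, 'dy': -123.9, 'dz': 169.7, 'rx': 0.544, 'ry': 0.211, 'rz': 0.275}
{'dx': 117.6, 'dy': -141.6, 'dz': 194.0, 'rx': 0.621, 'ry': 0.242, 'rz': 0.315}
```

Request:
move_arm --motion '[{"dx":14.7,"dy":-17.7,"dz":24.2,"rx":0.078,"ry":0.03,"rz":0.039},{"dx":29.4,"dy":-35.4,"dz":48.5,"rx":0.155,"ry":0.06,"rz":0.079},{"dx":44.1,"dy":-53.1,"dz":72.7,"rx":0.233,"ry":0.091,"rz":0.118},{"dx":58.8,"dy":-70.8,"dz":97,"rx":0.311,"ry":0.121,"rz":0.157},{"dx":73.5,"dy":-88.5,"dz":121.2,"rx":0.388,"ry":0.151,"rz":0.197},{"dx":88.2,"dy":-106.2,"dz":145.5,"rx":0.466,"ry":0.181,"rz":0.236},{"dx":102.9,"dy":-123.9,"dz":169.7,"rx":0.544,"ry":0.211,"rz":0.275},{"dx":117.6,"dy":-141.6,"dz":194,"rx":0.621,"ry":0.242,"rz":0.315}]'

```text
invalid input
```

```bash
python3 - <<'E'
from plan import *
check()
import shutil; shutil.copy("cmd.json","cmd_a.json")
e=tgt(154,0,100,75); rows(interp(e,6))
E
```

```text
t 0.9 err [-103.7 -239.6   51.3] ang 42.09 stand xyz [412.9, -33.2, 251.3] tilt 37.7 q [ 0.94  0.44 -0.08  1.54 -0.42  1.65 -0.51] F [-0.6 -0.4 -0.3] ff 0.0 gap 85.5
{'dx': 0.0, 'dy': 16.1, 'dz': 4.3, 'rx': 0.0, 'ry': -0.0, 'rz': -0.0}
{'dx': 0.0, 'dy': 32.2, 'dz': 8.6, 'rx': 0.0, 'ry': -0.0, 'rz': -0.0}
{'dx': 0.0, 'dy': 48.3, 'dz': 12.9, 'rx': 0.0, 'ry': -0.0, 'rz': -0.0}
{'dx': 0.0, 'dy': 64.4, 'dz': 17.2, 'rx': 0.0, 'ry': -0.0, 'rz': -0.0}
{'dx': 0.0, 'dy': 80.5, 'dz': 21.6, 'rx': 0.0, 'ry': -0.0, 'rz': -0.0}
{'dx': 0.0, 'dy': 96.6, 'dz': 25.9, 'rx': 0.0, 'ry': -0.0, 'rz': -0.0}
```

Fingers must be given in every row.

Request:
move_arm --motion '[{"fingers":0,"dx":14.7,"dy":-17.7,"dz":24.2,"rx":0.078,"ry":0.03,"rz":0.039},{"fingers":0,"dx":29.4,"dy":-35.4,"dz":48.5,"rx":0.155,"ry":0.06,"rz":0.079},{"fingers":0,"dx":44.1,"dy":-53.1,"dz":72.7,"rx":0.233,"ry":0.091,"rz":0.118},{"fingers":0,"dx":58.8,"dy":-70.8,"dz":97,"rx":0.311,"ry":0.121,"rz":0.157},{"fingers":0,"dx":73.5,"dy":-88.5,"dz":121.2,"rx":0.388,"ry":0.151,"rz":0.197},{"fingers":0,"dx":88.2,"dy":-106.2,"dz":145.5,"rx":0.466,"ry":0.181,"rz":0.236},{"fingers":0,"dx":102.9,"dy":-123.9,"dz":169.7,"rx":0.544,"ry":0.211,"rz":0.275},{"fingers":0,"dx":117.6,"dy":-141.6,"dz":194,"rx":0.621,"ry":0.242,"rz":0.315}]'

```text
time_s: 1.7
ee_pos: [485.8, -78.2, 199.0]
eef_rot: [-1.818, 0.26, -0.199]
force: [0.3, 1.0, 0.2]
finger_gap: 85.6
finger_force: 0.0
```

```bash
cp cmd_a.json cmd.json; python3 - <<'E'
from plan import *
check()
E
```

```text
t 1.7 err [ 0.5  0.7 -1. ] ang 0.16 stand xyz [153.2, 0.3, 199.0] tilt 75.1 q [ 0.85  0.59 -0.26  1.89 -1.04  1.48 -0.68] F [0.3 1.  0.2] ff 0.0 gap 85.6
```

```bash
python3 - <<'E'
from plan import *
rows(interp(tgt(156,0,90,75),8))
E
```

```text
{'dx': 0.0, 'dy': 13.3, 'dz': 3.3, 'rx': 0.0, 'ry': -0.0, 'rz': -0.0}
{'dx': 0.0, 'dy': 26.7, 'dz': 6.6, 'rx': 0.0, 'ry': -0.0, 'rz': -0.0}
{'dx': 0.0, 'dy': 40.0, 'dz': 9.9, 'rx': 0.0, 'ry': -0.0, 'rz': -0.0}
{'dx': 0.0, 'dy': 53.4, 'dz': 13.3, 'rx': 0.0, 'ry': -0.0, 'rz': -0.0}
{'dx': 0.0, 'dy': 66.7, 'dz': 16.6, 'rx': 0.0, 'ry': -0.0, 'rz': -0.0}
{'dx': 0.0, 'dy': 80.1, 'dz': 19.9, 'rx': 0.0, 'ry': -0.0, 'rz': -0.0}
{'dx': 0.0, 'dy': 93.4, 'dz': 23.2, 'rx': 0.0, 'ry': -0.0, 'rz': -0.0}
{'dx': 0.0, 'dy': 106.8, 'dz': 26.5, 'rx': 0.0, 'ry': -0.0, 'rz': -0.0}
```

Request:
move_arm --motion '[{"fingers":0,"dx":0,"dy":13.3,"dz":3.3,"rx":0,"ry":0,"rz":0},{"fingers":0,"dx":0,"dy":26.7,"dz":6.6,"rx":0,"ry":0,"rz":0},{"fingers":0,"dx":0,"dy":40,"dz":9.9,"rx":0,"ry":0,"rz":0},{"fingers":0,"dx":0,"dy":53.4,"dz":13.3,"rx":0,"ry":0,"rz":0},{"fingers":0,"dx":0,"dy":66.7,"dz":16.6,"rx":0,"ry":0,"rz":0},{"fingers":0,"dx":0,"dy":80.1,"dz":19.9,"rx":0,"ry":0,"rz":0},{"fingers":0,"dx":0,"dy":93.4,"dz":23.2,"rx":0,"ry":0,"rz":0},{"fingers":0,"dx":0,"dy":106.8,"dz":26.5,"rx":0,"ry":0,"rz":0}]'

```text
time_s: 2.5
ee_pos: [484.9, -81.4, 88.3]
eef_rot: [-1.821, 0.257, -0.199]
force: [1.2, -0.2, -1.0]
finger_gap: 85.1
finger_force: 0.0
```

```bash
python3 - <<'E'
from plan import *
check()
rows(interp(tgt(110,0,290,30),8))
E
```

```text
t 2.5 err [ 0.2 -0.5 -1.7] ang 0.11 stand xyz [156.4, 0.3, 88.3] tilt 74.9 q [ 0.84  0.8  -0.23  1.87 -1.02  1.38 -0.52] F [ 1.2 -0.2 -1. ] ff 0.0 gap 85.1
{'dx': -0.0, 'dy': -25.6, 'dz': -0.9, 'rx': -0.098, 'ry': -0.0, 'rz': -0.0}
{'dx': -0.0, 'dy': -51.3, 'dz': -1.8, 'rx': -0.196, 'ry': -0.0, 'rz': -0.0}
{'dx': -0.0, 'dy': -76.9, 'dz': -2.8, 'rx': -0.294, 'ry': -0.0, 'rz': -0.0}
{'dx': -0.0, 'dy': -102.6, 'dz': -3.7, 'rx': -0.393, 'ry': -0.0, 'rz': -0.0}
{'dx': -0.0, 'dy': -128.2, 'dz': -4.6, 'rx': -0.491, 'ry': -0.0, 'rz': -0.0}
{'dx': -0.0, 'dy': -153.8, 'dz': -5.5, 'rx': -0.589, 'ry': -0.0, 'rz': -0.0}
{'dx': -0.0, 'dy': -179.5, 'dz': -6.5, 'rx': -0.687, 'ry': -0.0, 'rz': -0.0}
{'dx': -0.0, 'dy': -205.1, 'dz': -7.4, 'rx': -0.785, 'ry': -0.0, 'rz': -0.0}
```

The end pose is fully reachable. I'm rising back now, then I'll go above the canister.

Request:
move_arm --motion '[{"fingers":0,"dx":0,"dy":-25.6,"dz":-0.9,"rx":-0.098,"ry":0,"rz":0},{"fingers":0,"dx":0,"dy":-51.3,"dz":-1.8,"rx":-0.196,"ry":0,"rz":0},{"fingers":0,"dx":0,"dy":-76.9,"dz":-2.8,"rx":-0.294,"ry":0,"rz":0},{"fingers":0,"dx":0,"dy":-102.6,"dz":-3.7,"rx":-0.393,"ry":0,"rz":0},{"fingers":0,"dx":0,"dy":-128.2,"dz":-4.6,"rx":-0.491,"ry":0,"rz":0},{"fingers":0,"dx":0,"dy":-153.8,"dz":-5.5,"rx":-0.589,"ry":0,"rz":0},{"fingers":0,"dx":0,"dy":-179.5,"dz":-6.5,"rx":-0.687,"ry":0,"rz":0},{"fingers":0,"dx":0,"dy":-205.1,"dz":-7.4,"rx":-0.785,"ry":0,"rz":0}]'

```text
time_s: 3.3
ee_pos: [497.6, -36.7, 290.5]
eef_rot: [-2.601, 0.368, -0.101]
force: [0.2, -0.1, -0.2]
finger_gap: 84.8
finger_force: 0.0
```

```bash
python3 - <<'E'
from plan import *
check()
rows(interp(tgt(-72,0,305,0),8))
E
```

```text
t 3.3 err [0.1 0.  0.5] ang 0.35 stand xyz [110.0, 0.1, 290.5] tilt 29.7 q [ 0.48  0.13 -0.2   1.8  -0.52  1.25 -1.39] F [ 0.2 -0.1 -0.2] ff 0.0 gap 84.8
{'dx': -0.0, 'dy': -20.6, 'dz': 9.8, 'rx': -0.065, 'ry': -0.0, 'rz': -0.0}
{'dx': -0.0, 'dy': -41.3, 'dz': 19.5, 'rx': -0.131, 'ry': -0.0, 'rz': -0.0}
{'dx': -0.0, 'dy': -61.9, 'dz': 29.3, 'rx': -0.196, 'ry': -0.0, 'rz': -0.0}
{'dx': -0.0, 'dy': -82.6, 'dz': 39.0, 'rx': -0.262, 'ry': -0.0, 'rz': -0.0}
{'dx': -0.1, 'dy': -103.2, 'dz': 48.8, 'rx': -0.327, 'ry': -0.0, 'rz': -0.0}
{'dx': -0.1, 'dy': -123.9, 'dz': 58.5, 'rx': -0.393, 'ry': -0.0, 'rz': -0.0}
{'dx': -0.1, 'dy': -144.5, 'dz': 68.3, 'rx': -0.458, 'ry': -0.0, 'rz': -0.0}
{'dx': -0.1, 'dy': -165.2, 'dz': 78.0, 'rx': -0.524, 'ry': -0.0, 'rz': -0.0}
```

Request:
move_arm --motion '[{"fingers":0,"dx":0,"dy":-20.6,"dz":9.8,"rx":-0.065,"ry":0,"rz":0},{"fingers":0,"dx":0,"dy":-41.3,"dz":19.5,"rx":-0.131,"ry":0,"rz":0},{"fingers":0,"dx":0,"dy":-61.9,"dz":29.3,"rx":-0.196,"ry":0,"rz":0},{"fingers":0,"dx":0,"dy":-82.6,"dz":39,"rx":-0.262,"ry":0,"rz":0},{"fingers":0,"dx":0,"dy":-103.2,"dz":48.8,"rx":-0.327,"ry":0,"rz":0},{"fingers":0,"dx":0,"dy":-123.9,"dz":58.5,"rx":-0.393,"ry":0,"rz":0},{"fingers":0,"dx":0,"dy":-144.5,"dz":68.3,"rx":-0.458,"ry":0,"rz":0},{"fingers":0,"dx":0,"dy":-165.2,"dz":78,"rx":-0.524,"ry":0,"rz":0}]'

```text
time_s: 4.1
ee_pos: [548.4, 139.0, 303.9]
eef_rot: [3.106, -0.439, 0.001]
force: [1.7, 0.4, 0.4]
finger_gap: 85.6
finger_force: 0.0
```

```bash
python3 - <<'E'
from plan import *
check()
c=manip.capture("wrist"); print({k:(np.round(v,3).tolist()) for k,v in c.items() if k!="image"})
cv2.imwrite("pics/w1.png",c["image"])
# predicted pixels of lid centre (upright)
s=manip.sense(); Rt=R.from_rotvec(s["eef_rot"]).as_matrix(); T=np.array(c["T_tool_cam"]); f=foc(c)
def pw(p):
    q=T[:3,:3].T@(Rt.T@(np.array(p)-s["ee_pos"])-T[:3,3]); th=np.arctan2(np.hypot(*q[:2]),q[2]); return f*th*q[:2]/np.hypot(*q[:2])+[c["cx"],c["cy"]]
for n,x,y,z in(("lid",-72,0,188),("lidfront",-50,0,188),("lidrear",-94,0,188),("pinL",-58,21,16),("pinR",-58,-21,16),("saddle",58,0,58)): print(n,pw(tgt(x,y,z,0)[0]).round(1))
E
```

```text
t 4.1 err [ 0.4  0.8 -1.1] ang 0.25 stand xyz [-72.9, 0.1, 303.9] tilt -0.2 q [-0.01  0.28 -0.37  1.52  0.11  1.36 -2.24] F [1.7 0.4 0.4] ff 0.0 gap 85.6
{'fovy': 65.706, 'cx': 276.294, 'cy': 208.661, 'T_tool_cam': [[-0.0, -0.945, -0.326, 83.303], [1.0, -0.0, 0.0, -0.149], [-0.0, -0.326, 0.945, -70.25], [0.0, 0.0, 0.0, 1.0]]}
lid [286.4 234.6]
lidfront [321.3 234.6]
lidrear [251.2 234.4]
pinL [293.9 155.1]
pinR [293.1 191.3]
saddle [404.2 184.6]
```

View pics/w1.png

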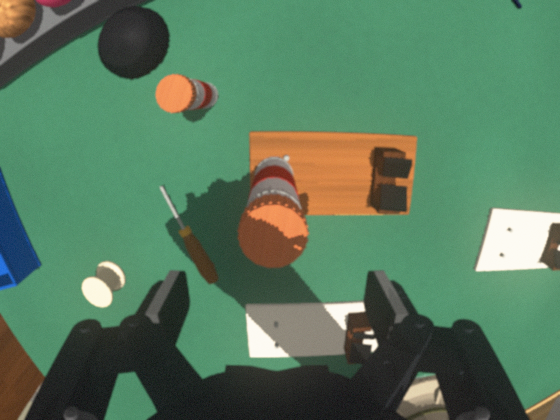

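The wrist view shows the lid at (273,235), the saddle at (391,180), and the fingers symmetric about column 276. So the lid is centred between the fingers to about 2 mm. My prediction is about 10 px off, so I'll re-measure now that the arm is settled.

```bash
python3 - <<'E'
from plan import *
s0=manip.sense(); c=manip.capture("wrist"); check()
s=s0; Rt=R.from_rotvec(s["eef_rot"]).as_matrix(); T=np.array(c["T_tool_cam"]); f=foc(c)
d=s["ee_pos"]-C; print("pose before", d@xa,d@ya,d[2], (Rt.T@R0).round(4).tolist())
def pw(p):
    q=T[:3,:3].T@(Rt.T@(np.array(p)-s["ee_pos"])-T[:3,3]); th=np.arctan2(np.hypot(*q[:2]),q[2]); return f*th*q[:2]/np.hypot(*q[:2])+[c["cx"],c["cy"]]
for n,x,y,z in(("lid",-72,0,188),("pinL",-58,21,16),("pinR",-58,-21,16),("saddle",58,0,58)): print(n,pw(tgt(x,y,z,0)[0]).round(1))
def rayw(u,v,z):
    a=np.array([u-c["cx"],v-c["cy"]]); r=np.hypot(*a); th=r/f; q=np.array([*(a/r*np.sin(th)),np.cos(th)])
    o=s["ee_pos"]+Rt@T[:3,3]; dd=Rt@T[:3,:3]@q; return o+dd*(z-o[2])/dd[2]
hsv=cv2.cvtColor(c["image"],cv2.COLOR_BGR2HSV); im=c["image"]
m=cv2.inRange(hsv,(5,120,60),(22,255,255)); m[:195]=0; m[275:]=0; m[:,:230]=0;m[:,330:]=0
cn=max(cv2.findContours(m,0,2)[0],key=cv2.contourArea); e=cv2.fitEllipse(cn); print("lid ell",e)
for n,p,z in(("lid",e[0],188),("lid view",(273,235),188),("boardTL",(250,132),8),("boardTR",(416,136),8),("boardBR",(410,215),8)):
    w=rayw(*p,z); print(n,w[:2].round(1),((w-C)@xa).round(1),((w-C)@ya).round(1))
cv2.imwrite("pics/w2.png",cv2.resize(im[120:280,230:430],None,fx=4,fy=3.75,interpolation=cv2.INTER_CUBIC))
E
```

```text
t 4.2 err [-0.4  5.9 -1.5] ang 0.52 stand xyz [-77.6, -2.0, 303.5] tilt -0.1 q [-0.01  0.28 -0.37  1.52  0.1   1.36 -2.24] F [-0.1  0.9  0.3] ff 0.0 gap 85.5
pose before -78.70960930070635 -2.0157051396227033 303.8498728796781 [[1.0, -0.0072, -0.0004], [0.0071, 1.0, -0.005], [0.0004, 0.0049, 1.0]]
lid [286.4 234.6]
pinL [293.9 155.1]
pinR [293.1 191.3]
saddle [404.2 184.6]
lid ell ((282.6340026855469, 226.59226989746094), (69.51513671875, 76.99230194091797), 46.41317367553711)
lid [553.8 139. ] -74.4 5.4
lid view [550.  146.3] -80.4 -0.3
boardTL [601.9 159.3] -107.2 45.9
boardTR [549.2 -30.2] 89.4 47.9
boardBR [451.6  -6.2] 93.5 -52.6
```

View pics/w2.png

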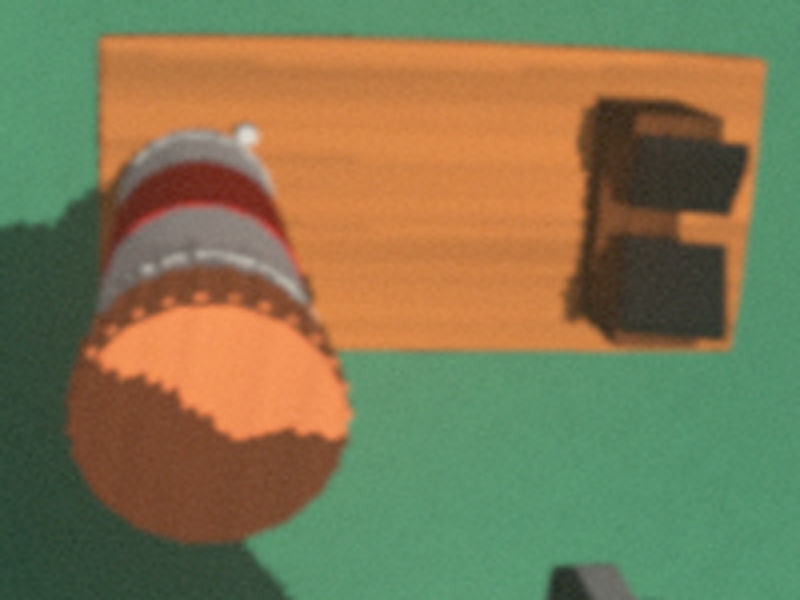

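Request:
move_arm --motion '[{"fingers":0,"dx":0,"dy":0,"dz":0,"rx":0,"ry":0,"rz":0},{"fingers":0,"dx":0,"dy":0,"dz":0,"rx":0,"ry":0,"rz":0},{"fingers":0,"dx":0,"dy":0,"dz":0,"rx":0,"ry":0,"rz":0},{"fingers":0,"dx":0,"dy":0,"dz":0,"rx":0,"ry":0,"rz":0},{"fingers":0,"dx":0,"dy":0,"dz":0,"rx":0,"ry":0,"rz":0},{"fingers":0,"dx":0,"dy":0,"dz":0,"rx":0,"ry":0,"rz":0},{"fingers":0,"dx":0,"dy":0,"dz":0,"rx":0,"ry":0,"rz":0},{"fingers":0,"dx":0,"dy":0,"dz":0,"rx":0,"ry":0,"rz":0}]'

```text
time_s: 5.0
ee_pos: [548.1, 138.2, 304.2]
eef_rot: [3.109, -0.44, 0.002]
force: [0.7, 0.1, -0.5]
finger_gap: 85.3
finger_force: 0.0
```

```bash
python3 - <<'E'
from plan import *
s=manip.sense(); c=manip.capture("wrist"); check()
Rt=R.from_rotvec(s["eef_rot"]).as_matrix(); T=np.array(c["T_tool_cam"]); f=foc(c)
def rayw(u,v,z):
    a=np.array([u-c["cx"],v-c["cy"]]); r=np.hypot(*a); th=r/f; q=np.array([*(a/r*np.sin(th)),np.cos(th)])
    o=s["ee_pos"]+Rt@T[:3,3]; dd=Rt@T[:3,:3]@q; return o+dd*(z-o[2])/dd[2]
im=c["image"]; hsv=cv2.cvtColor(im,cv2.COLOR_BGR2HSV)
ng=cv2.inRange(hsv,(38,60,0),(100,255,255))==0; ng=ng.astype(np.uint8); ng[:125]=0; ng[272:]=0; ng[:,235:236]=0; ng[:,:236]=0; ng[:,430:]=0
# lid: width extents of columns for rows 225-245
for r in (228,234,240):
    x=np.where(ng[r,236:330])[0]+236; print(r,x.min(),x.max(),[((rayw(u,r,188)-C)@xa).round(1) for u in(x.min()-.5,x.max()+.5)])
y=np.where(ng[200:,250:296].any(1))[0]+200; print("lid bottom row",y.max(),(rayw(273,y.max()+.5,188)-C)@ya)
lab=[]
for r in(145,150): 
    x=np.where(ng[r,300:])[0]+300; print("board right edge",r,x.max(),((rayw(x.max()+.5,r,8)-C)@xa).round(1))
    x=np.where(ng[r])[0]; print("board left edge",r,x.min(),((rayw(x.min()-.5,r,8)-C)@xa).round(1))
for u in(320,340,360):
    yy=np.where(ng[:,u])[0]; print("board y",u,[((rayw(u,v,8)-C)@ya).round(1) for v in(yy.min()-.5,yy.max()+.5)])
cv2.imwrite("pics/w3.png",im)
E
```

```text
t 5.05 err [ 0.1 -0.  -0.8] ang 0.1 stand xyz [-72.0, 0.1, 304.2] tilt -0.1 q [-0.01  0.28 -0.37  1.53  0.1   1.36 -2.24] F [-0.3 -0.2  0.3] ff 0.0 gap 85.3
228 236 306 [np.float64(-97.4), np.float64(-53.2)]
234 237 307 [np.float64(-97.0), np.float64(-52.4)]
240 238 306 [np.float64(-96.5), np.float64(-52.9)]
lid bottom row 268 -22.32547169038005
board right edge 145 416 97.1
board left edge 145 249 -103.2
board right edge 150 416 97.6
board left edge 150 249 -103.3
board y 320 [np.float64(50.4), np.float64(-50.2)]
board y 340 [np.float64(49.9), np.float64(-50.3)]
board y 360 [np.float64(50.7), np.float64(-50.4)]
```

```bash
sed -i 's/C=np.array(\[528.,69.,0\])/C=np.array([528.7,71.6,0])/' plan.py; python3 - <<'E'
from plan import *
rows(interp(canframe(0),6))
E
```

```text
{'dx': -0.0, 'dy': -0.4, 'dz': 13.3, 'rx': 0.0, 'ry': 0.0, 'rz': -0.0}
{'dx': -0.0, 'dy': -0.9, 'dz': 26.7, 'rx': 0.0, 'ry': 0.0, 'rz': -0.0}
{'dx': -0.0, 'dy': -1.3, 'dz': 40.0, 'rx': 0.0, 'ry': 0.0, 'rz': -0.0}
{'dx': -0.0, 'dy': -1.8, 'dz': 53.4, 'rx': 0.0, 'ry': 0.0, 'rz': -0.0}
{'dx': -0.0, 'dy': -2.2, 'dz': 66.7, 'rx': 0.0, 'ry': 0.0, 'rz': -0.0}
{'dx': -0.0, 'dy': -2.7, 'dz': 80.0, 'rx': 0.0, 'ry': 0.0, 'rz': -0.0}
```

Request:
move_arm --motion '[{"fingers":0,"dx":0,"dy":-2.7,"dz":13,"rx":0,"ry":0,"rz":0},{"fingers":0,"dx":0,"dy":-2.7,"dz":27,"rx":0,"ry":0,"rz":0},{"fingers":0,"dx":0,"dy":-2.7,"dz":40,"rx":0,"ry":0,"rz":0},{"fingers":0,"dx":0,"dy":-2.7,"dz":53,"rx":0,"ry":0,"rz":0},{"fingers":0,"dx":0,"dy":-2.7,"dz":67,"rx":0,"ry":0,"rz":0},{"fingers":0,"dx":0,"dy":-2.7,"dz":80,"rx":0,"ry":0,"rz":0},{"fingers":0.15,"dx":0,"dy":-2.7,"dz":80,"rx":0,"ry":0,"rz":0},{"fingers":0.15,"dx":0,"dy":-2.7,"dz":80,"rx":0,"ry":0,"rz":0}]' --grip_force 20

```text
time_s: 5.85
ee_pos: [548.8, 140.6, 224.0]
eef_rot: [3.109, -0.44, 0.001]
force: [-0.2, -0.7, 0.6]
finger_gap: 72.7
finger_force: 0.0
```

Request:
move_arm --motion '[{"fingers":0.3,"dx":0,"dy":0,"dz":0,"rx":0,"ry":0,"rz":0},{"fingers":0.3,"dx":0,"dy":0,"dz":0,"rx":0,"ry":0,"rz":0},{"fingers":0.3,"dx":0,"dy":0,"dz":0,"rx":0,"ry":0,"rz":0},{"fingers":0.3,"dx":0,"dy":0,"dz":0,"rx":0,"ry":0,"rz":0},{"fingers":0.3,"dx":0,"dy":0,"dz":0,"rx":0,"ry":0,"rz":0},{"fingers":0.3,"dx":0,"dy":0,"dz":0,"rx":0,"ry":0,"rz":0},{"fingers":0.3,"dx":0,"dy":0,"dz":0,"rx":0,"ry":0,"rz":0},{"fingers":0.3,"dx":0,"dy":0,"dz":0,"rx":0,"ry":0,"rz":0}]'

```text
time_s: 6.65
ee_pos: [548.9, 140.6, 224.2]
eef_rot: [3.109, -0.44, 0.002]
force: [-0.2, -0.5, -0.9]
finger_gap: 59.8
finger_force: 0.0
```

```bash
python3 - <<'E'
from plan import *
check()
c=manip.capture("wrist"); cv2.imwrite("pics/w4.png",c["image"]); 
E
```

```text
t 6.65 err [ 0.1 -0.2 -0.9] ang 0.1 stand xyz [-71.9, 0.2, 224.2] tilt -0.1 q [-0.01  0.33 -0.36  1.64  0.13  1.19 -2.26] F [-0.2 -0.5 -0.9] ff 0.0 gap 59.8
```

View pics/w4.png

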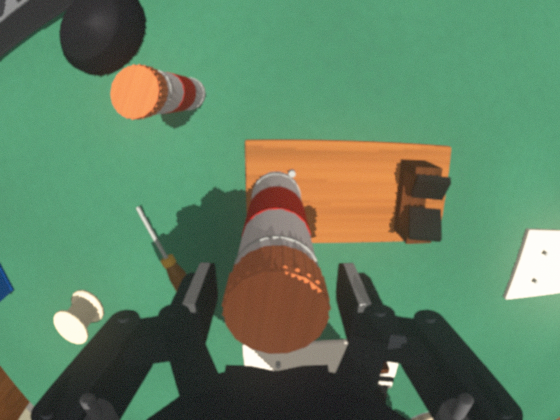

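The lid is at (277,297), centred between the pads at columns 215 and 339. I'll narrow the gap to about 51 mm, leaving some slack. Then I'll turn tool and canister together about the foot edge at 1.5°/row.

```bash
python3 - <<'E'
from plan import *
rows([canframe(1.5*k) for k in range(1,9)]); print(canframe(12)[0],load()[0])
E
```

```text
{'dx': -0.0, 'dy': 5.7, 'dz': -0.4, 'rx': 0.027, 'ry': -0.0, 'rz': -0.0}
{'dx': -0.0, 'dy': 11.4, 'dz': -0.8, 'rx': 0.053, 'ry': -0.0, 'rz': -0.0}
{'dx': -0.0, 'dy': 17.1, 'dz': -0.9, 'rx': 0.079, 'ry': -0.0, 'rz': -0.0}
{'dx': -0.0, 'dy': 22.8, 'dz': -1.0, 'rx': 0.105, 'ry': -0.0, 'rz': -0.0}
{'dx': -0.0, 'dy': 28.5, 'dz': -0.8, 'rx': 0.131, 'ry': -0.0, 'rz': -0.0}
{'dx': -0.0, 'dy': 34.2, 'dz': -0.6, 'rx': 0.157, 'ry': -0.0, 'rz': -0.0}
{'dx': -0.0, 'dy': 39.9, 'dz': -0.1, 'rx': 0.184, 'ry': -0.0, 'rz': -0.0}
{'dx': -0.0, 'dy': 45.6, 'dz': 0.4, 'rx': 0.21, 'ry': -0.0, 'rz': -0.0}
[536.02783525  96.98788077 224.62417487] [536.04965055  96.97122046 224.65092469]
```

Request:
move_arm --motion '[{"fingers":0.4,"dx":0,"dy":0,"dz":0,"rx":0,"ry":0,"rz":0},{"fingers":0.4,"dx":0,"dy":0,"dz":0,"rx":0,"ry":0,"rz":0},{"fingers":0.4,"dx":0,"dy":0,"dz":0,"rx":0,"ry":0,"rz":0},{"fingers":0.4,"dx":0,"dy":0,"dz":0,"rx":0,"ry":0,"rz":0},{"fingers":0.4,"dx":0,"dy":0,"dz":0,"rx":0,"ry":0,"rz":0},{"fingers":0.4,"dx":0,"dy":0,"dz":0,"rx":0,"ry":0,"rz":0},{"fingers":0.4,"dx":0,"dy":0,"dz":0,"rx":0,"ry":0,"rz":0},{"fingers":0.4,"dx":0,"dy":0,"dz":0,"rx":0,"ry":0,"rz":0}]'

```text
time_s: 7.5
ee_pos: [548.9, 140.6, 224.2]
eef_rot: [3.109, -0.44, 0.002]
force: [-0.8, 0.3, -0.6]
finger_gap: 51.2
finger_force: 0.0
```

Request:
move_arm --motion '[{"fingers":0.4,"dx":0,"dy":5.7,"dz":-0.4,"rx":0.027,"ry":0,"rz":0},{"fingers":0.4,"dx":0,"dy":11.4,"dz":-0.8,"rx":0.053,"ry":0,"rz":0},{"fingers":0.4,"dx":0,"dy":17.1,"dz":-0.9,"rx":0.079,"ry":0,"rz":0},{"fingers":0.4,"dx":0,"dy":22.8,"dz":-1,"rx":0.105,"ry":0,"rz":0},{"fingers":0.4,"dx":0,"dy":28.5,"dz":-0.8,"rx":0.131,"ry":0,"rz":0},{"fingers":0.4,"dx":0,"dy":34.2,"dz":-0.6,"rx":0.157,"ry":0,"rz":0},{"fingers":0.4,"dx":0,"dy":39.9,"dz":-0.1,"rx":0.184,"ry":0,"rz":0},{"fingers":0.4,"dx":0,"dy":45.6,"dz":0.4,"rx":0.21,"ry":0,"rz":0}]'

```text
time_s: 8.3
ee_pos: [536.2, 96.6, 224.0]
eef_rot: [-2.905, 0.411, -0.046]
force: [0.0, 1.1, 1.0]
finger_gap: 51.4
finger_force: 0.0
```

```bash
python3 - <<'E'
from plan import *
check()
c=manip.capture("wrist"); cv2.imwrite("pics/w5.png",c["image"][120:])
E
```

```text
t 8.3 err [ 0.1 -0.4 -0.7] ang 0.09 stand xyz [-26.1, 0.3, 224.0] tilt 12.0 q [ 0.19  0.25 -0.38  1.76 -0.11  1.06 -1.98] F [0.  1.1 1. ] ff 0.0 gap 51.4
```

View pics/w5.png

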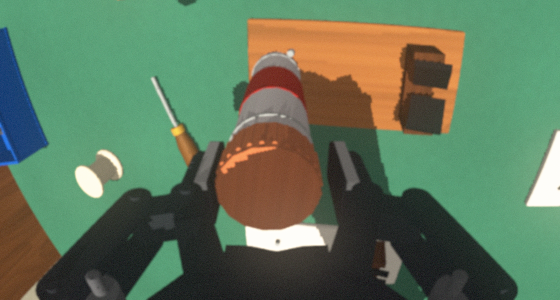

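The canister follows, with its lid at (268,190) of the crop against the rear pad. I'll continue the same arc.

Request:
move_arm --motion '[{"fingers":0.4,"dx":0,"dy":5.7,"dz":-0.4,"rx":0.026,"ry":0,"rz":0},{"fingers":0.4,"dx":0,"dy":11.4,"dz":-0.8,"rx":0.052,"ry":0,"rz":0},{"fingers":0.4,"dx":0,"dy":17.1,"dz":-0.9,"rx":0.079,"ry":0,"rz":0},{"fingers":0.4,"dx":0,"dy":22.8,"dz":-1,"rx":0.105,"ry":0,"rz":0},{"fingers":0.4,"dx":0,"dy":28.5,"dz":-0.8,"rx":0.131,"ry":0,"rz":0},{"fingers":0.4,"dx":0,"dy":34.2,"dz":-0.6,"rx":0.157,"ry":0,"rz":0},{"fingers":0.4,"dx":0,"dy":39.9,"dz":-0.1,"rx":0.183,"ry":0,"rz":0},{"fingers":0.4,"dx":0,"dy":45.6,"dz":0.4,"rx":0.209,"ry":0,"rz":0}]'

```text
time_s: 9.15
ee_pos: [523.8, 54.0, 214.1]
eef_rot: [-2.7, 0.382, -0.083]
force: [0.0, -0.4, -0.6]
finger_gap: 51.0
finger_force: 0.1
```

Request:
move_arm --motion '[{"fingers":0.4,"dx":0,"dy":5.7,"dz":-0.4,"rx":0.026,"ry":0,"rz":0},{"fingers":0.4,"dx":0,"dy":11.4,"dz":-0.8,"rx":0.052,"ry":0,"rz":0},{"fingers":0.4,"dx":0,"dy":17.1,"dz":-0.9,"rx":0.079,"ry":0,"rz":0},{"fingers":0.4,"dx":0,"dy":22.8,"dz":-1,"rx":0.105,"ry":0,"rz":0},{"fingers":0.4,"dx":0,"dy":28.5,"dz":-0.8,"rx":0.131,"ry":0,"rz":0},{"fingers":0.4,"dx":0,"dy":34.2,"dz":-0.6,"rx":0.157,"ry":0,"rz":0},{"fingers":0.4,"dx":0,"dy":39.9,"dz":-0.1,"rx":0.183,"ry":0,"rz":0},{"fingers":0.4,"dx":0,"dy":45.6,"dz":0.4,"rx":0.209,"ry":0,"rz":0}]'

```text
time_s: 9.95
ee_pos: [512.3, 14.1, 195.1]
eef_rot: [-2.494, 0.352, -0.116]
force: [-0.4, -0.5, -0.9]
finger_gap: 51.4
finger_force: 0.2
```

```bash
python3 - <<'E'
from plan import *
save(*canframe(36)); check()
c=manip.capture("side"); w=manip.capture("wrist")
cv2.imwrite("pics/s6.png",np.hstack([cv2.resize(c["image"][190:310,220:370],None,fx=2.5,fy=2.5),cv2.resize(w["image"],(400,300))]))
rows([canframe(36+1.5*k) for k in range(1,9)])
E
```

```text
t 9.95 err [ 0.1 -0.3 -0.8] ang 0.1 stand xyz [59.8, 0.2, 195.1] tilt 35.9 q [ 0.57  0.27 -0.37  1.93 -0.64  1.01 -1.28] F [-0.4 -0.5 -0.9] ff 0.2 gap 51.4
{'dx': -0.0, 'dy': 5.7, 'dz': -0.5, 'rx': 0.026, 'ry': -0.0, 'rz': -0.0}
{'dx': -0.0, 'dy': 11.4, 'dz': -0.8, 'rx': 0.052, 'ry': -0.0, 'rz': -0.0}
{'dx': -0.0, 'dy': 17.1, 'dz': -1.0, 'rx': 0.079, 'ry': -0.0, 'rz': -0.0}
{'dx': -0.0, 'dy': 22.8, 'dz': -1.0, 'rx': 0.105, 'ry': -0.0, 'rz': -0.0}
{'dx': -0.0, 'dy': 28.5, 'dz': -0.9, 'rx': 0.131, 'ry': -0.0, 'rz': -0.0}
{'dx': -0.0, 'dy': 34.2, 'dz': -0.6, 'rx': 0.157, 'ry': -0.0, 'rz': 0.0}
{'dx': -0.0, 'dy': 39.9, 'dz': -0.2, 'rx': 0.183, 'ry': -0.0, 'rz': 0.0}
{'dx': -0.0, 'dy': 45.6, 'dz': 0.4, 'rx': 0.209, 'ry': 0.0, 'rz': -0.0}
```

View pics/s6.png

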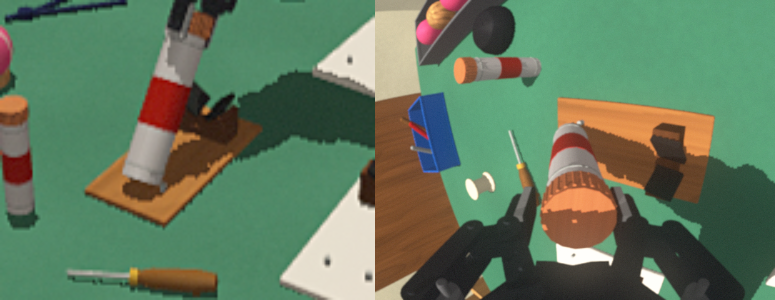

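The canister leans at about 36° and rests on the front pad, with its foot at the pins. I'll continue lowering.

Request:
move_arm --motion '[{"fingers":0.4,"dx":0,"dy":5.7,"dz":-0.4,"rx":0.026,"ry":0,"rz":0},{"fingers":0.4,"dx":0,"dy":11.4,"dz":-0.8,"rx":0.052,"ry":0,"rz":0},{"fingers":0.4,"dx":0,"dy":17.1,"dz":-0.9,"rx":0.079,"ry":0,"rz":0},{"fingers":0.4,"dx":0,"dy":22.8,"dz":-1,"rx":0.105,"ry":0,"rz":0},{"fingers":0.4,"dx":0,"dy":28.5,"dz":-0.8,"rx":0.131,"ry":0,"rz":0},{"fingers":0.4,"dx":0,"dy":34.2,"dz":-0.6,"rx":0.157,"ry":0,"rz":0},{"fingers":0.4,"dx":0,"dy":39.9,"dz":-0.1,"rx":0.183,"ry":0,"rz":0},{"fingers":0.4,"dx":0,"dy":45.6,"dz":0.4,"rx":0.209,"ry":0,"rz":0}]'

```text
time_s: 10.85
ee_pos: [502.4, -20.8, 168.2]
eef_rot: [-2.288, 0.322, -0.145]
force: [0.2, -0.4, -1.0]
finger_gap: 51.2
finger_force: 0.3
```

Request:
move_arm --motion '[{"fingers":0.4,"dx":0,"dy":5.7,"dz":-0.4,"rx":0.026,"ry":0,"rz":0},{"fingers":0.4,"dx":0,"dy":11.4,"dz":-0.8,"rx":0.052,"ry":0,"rz":0},{"fingers":0.4,"dx":0,"dy":17.1,"dz":-0.9,"rx":0.079,"ry":0,"rz":0},{"fingers":0.4,"dx":0,"dy":22.8,"dz":-1,"rx":0.105,"ry":0,"rz":0},{"fingers":0.4,"dx":0,"dy":28.5,"dz":-0.8,"rx":0.131,"ry":0,"rz":0},{"fingers":0.4,"dx":0,"dy":34.2,"dz":-0.6,"rx":0.157,"ry":0,"rz":0},{"fingers":0.4,"dx":0,"dy":39.9,"dz":-0.1,"rx":0.183,"ry":0,"rz":0},{"fingers":0.4,"dx":0,"dy":45.6,"dz":0.4,"rx":0.209,"ry":0,"rz":0}]'

```text
time_s: 11.65
ee_pos: [493.7, -50.5, 133.7]
eef_rot: [-2.079, 0.294, -0.171]
force: [-0.3, 0.1, -0.0]
finger_gap: 51.3
finger_force: 0.4
```

```bash
python3 - <<'E'
from plan import *
save(*canframe(60)); check()
c=manip.capture("side"); w=manip.capture("wrist")
cv2.imwrite("pics/s7.png",np.hstack([cv2.resize(c["image"][190:310,220:370],None,fx=2.5,fy=2.5),cv2.resize(w["image"],(400,300))]))
rows([canframe(60+1.5*k) for k in range(1,9)])
E
```

```text
t 11.65 err [ 0.1 -0.6 -1. ] ang 0.08 stand xyz [127.0, 0.3, 133.7] tilt 60.0 q [ 0.84  0.57 -0.37  1.94 -0.91  1.18 -0.76] F [-0.3  0.1 -0. ] ff 0.4 gap 51.3
{'dx': 0.0, 'dy': 5.7, 'dz': -0.5, 'rx': 0.026, 'ry': 0.0, 'rz': -0.0}
{'dx': 0.0, 'dy': 11.4, 'dz': -0.8, 'rx': 0.052, 'ry': -0.0, 'rz': 0.0}
{'dx': -0.0, 'dy': 17.1, 'dz': -1.0, 'rx': 0.079, 'ry': 0.0, 'rz': -0.0}
{'dx': 0.0, 'dy': 22.8, 'dz': -1.0, 'rx': 0.105, 'ry': 0.0, 'rz': -0.0}
{'dx': -0.0, 'dy': 28.5, 'dz': -0.9, 'rx': 0.131, 'ry': 0.0, 'rz': -0.0}
{'dx': 0.0, 'dy': 34.2, 'dz': -0.6, 'rx': 0.157, 'ry': 0.0, 'rz': -0.0}
{'dx': -0.0, 'dy': 39.9, 'dz': -0.2, 'rx': 0.183, 'ry': -0.0, 'rz': 0.0}
{'dx': 0.0, 'dy': 45.6, 'dz': 0.4, 'rx': 0.209, 'ry': 0.0, 'rz': -0.0}
```

View pics/s7.png

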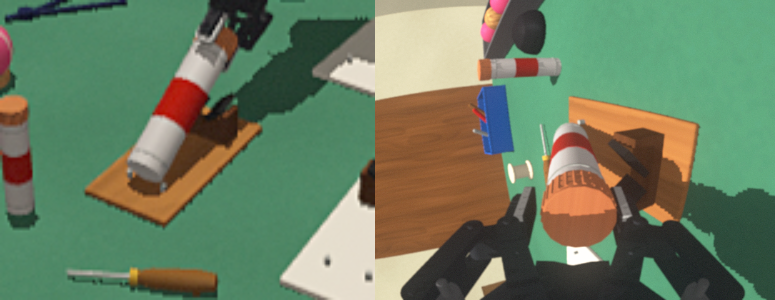

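Lying at about 60° on the front pad and in line with the saddle. Next I go to 72°, then finish slowly.

Request:
move_arm --motion '[{"fingers":0.4,"dx":0,"dy":5.7,"dz":-0.5,"rx":0.026,"ry":0,"rz":0},{"fingers":0.4,"dx":0,"dy":11.4,"dz":-0.8,"rx":0.052,"ry":0,"rz":0},{"fingers":0.4,"dx":0,"dy":17.1,"dz":-1,"rx":0.079,"ry":0,"rz":0},{"fingers":0.4,"dx":0,"dy":22.8,"dz":-1,"rx":0.105,"ry":0,"rz":0},{"fingers":0.4,"dx":0,"dy":28.5,"dz":-0.9,"rx":0.131,"ry":0,"rz":0},{"fingers":0.4,"dx":0,"dy":34.2,"dz":-0.6,"rx":0.157,"ry":0,"rz":0},{"fingers":0.4,"dx":0,"dy":39.9,"dz":-0.2,"rx":0.183,"ry":0,"rz":0},{"fingers":0.4,"dx":0,"dy":45.6,"dz":0.4,"rx":0.209,"ry":0,"rz":0}]'

```text
time_s: 12.55
ee_pos: [487.5, -72.2, 93.9]
eef_rot: [-1.872, 0.264, -0.194]
force: [-0.1, 0.1, 0.2]
finger_gap: 51.3
finger_force: 0.1
```

```bash
python3 - <<'E'
from plan import *
save(*canframe(72)); check()
rows([canframe(72+.4*k) for k in range(1,9)])
E
```

```text
t 12.55 err [ 0.1 -0.7 -1.1] ang 0.09 stand xyz [149.5, 0.3, 93.9] tilt 71.9 q [ 0.93  0.78 -0.38  1.88 -0.94  1.28 -0.6 ] F [-0.1  0.1  0.2] ff 0.1 gap 51.3
{'dx': 0.0, 'dy': 1.5, 'dz': -0.1, 'rx': 0.007, 'ry': -0.0, 'rz': 0.0}
{'dx': 0.0, 'dy': 3.0, 'dz': -0.3, 'rx': 0.014, 'ry': -0.0, 'rz': 0.0}
{'dx': -0.0, 'dy': 4.5, 'dz': -0.4, 'rx': 0.021, 'ry': -0.0, 'rz': 0.0}
{'dx': -0.0, 'dy': 6.1, 'dz': -0.5, 'rx': 0.028, 'ry': 0.0, 'rz': -0.0}
{'dx': 0.0, 'dy': 7.6, 'dz': -0.6, 'rx': 0.035, 'ry': -0.0, 'rz': 0.0}
{'dx': 0.0, 'dy': 9.1, 'dz': -0.7, 'rx': 0.042, 'ry': -0.0, 'rz': 0.0}
{'dx': -0.0, 'dy': 10.6, 'dz': -0.8, 'rx': 0.049, 'ry': -0.0, 'rz': -0.0}
{'dx': -0.0, 'dy': 12.1, 'dz': -0.8, 'rx': 0.056, 'ry': -0.0, 'rz': 0.0}
```

Request:
move_arm --motion '[{"fingers":0.4,"dx":0,"dy":1.5,"dz":-0.1,"rx":0.007,"ry":0,"rz":0},{"fingers":0.4,"dx":0,"dy":3,"dz":-0.3,"rx":0.014,"ry":0,"rz":0},{"fingers":0.4,"dx":0,"dy":4.5,"dz":-0.4,"rx":0.021,"ry":0,"rz":0},{"fingers":0.4,"dx":0,"dy":6.1,"dz":-0.5,"rx":0.028,"ry":0,"rz":0},{"fingers":0.4,"dx":0,"dy":7.6,"dz":-0.6,"rx":0.035,"ry":0,"rz":0},{"fingers":0.4,"dx":0,"dy":7.6,"dz":-0.6,"rx":0.035,"ry":0,"rz":0},{"fingers":0.4,"dx":0,"dy":7.6,"dz":-0.6,"rx":0.035,"ry":0,"rz":0},{"fingers":0.4,"dx":0,"dy":7.6,"dz":-0.6,"rx":0.035,"ry":0,"rz":0}]'

```text
time_s: 13.35
ee_pos: [486.9, -74.7, 87.6]
eef_rot: [-1.84, 0.259, -0.197]
force: [-0.4, -0.1, -0.5]
finger_gap: 51.4
finger_force: 0.0
```

```bash
python3 - <<'E'
from plan import *
save(*canframe(74)); check()
c=manip.capture("side"); w=manip.capture("wrist")
cv2.imwrite("pics/s8.png",np.hstack([cv2.resize(c["image"][190:310,220:370],None,fx=2.5,fy=2.5),cv2.resize(w["image"][:,:],(400,300))]))
E
```

```text
t 13.35 err [ 0.3 -0.4 -0.4] ang 0.2 stand xyz [152.1, 0.4, 87.6] tilt 73.8 q [ 0.94  0.82 -0.38  1.87 -0.95  1.29 -0.57] F [-0.4 -0.1 -0.5] ff 0.0 gap 51.4
```

View pics/s8.png

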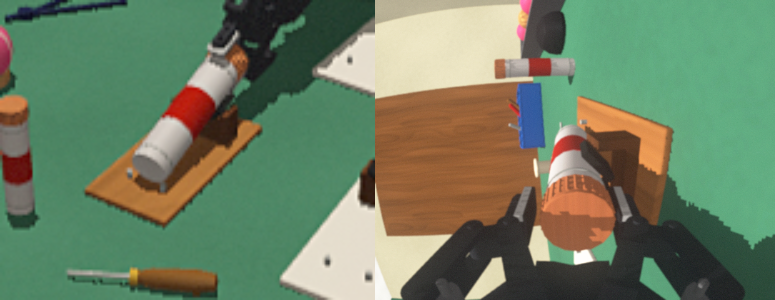

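The canister lies in the saddle with the pads barely touching it and the finger force at zero. I'll go 1° further to make sure it's fully down, then open gradually.

Request:
move_arm --motion '[{"fingers":0.4,"dx":0,"dy":2,"dz":-0.2,"rx":0.009,"ry":0,"rz":0},{"fingers":0.4,"dx":0,"dy":4,"dz":-0.3,"rx":0.017,"ry":0,"rz":0},{"fingers":0.35,"dx":0,"dy":4,"dz":-0.3,"rx":0.017,"ry":0,"rz":0},{"fingers":0.3,"dx":0,"dy":4,"dz":-0.3,"rx":0.017,"ry":0,"rz":0},{"fingers":0.25,"dx":0,"dy":4,"dz":-0.3,"rx":0.017,"ry":0,"rz":0},{"fingers":0.2,"dx":0,"dy":4,"dz":-0.3,"rx":0.017,"ry":0,"rz":0},{"fingers":0.2,"dx":0,"dy":4,"dz":-0.3,"rx":0.017,"ry":0,"rz":0},{"fingers":0.2,"dx":0,"dy":4,"dz":-0.3,"rx":0.017,"ry":0,"rz":0}]'

```text
time_s: 14.25
ee_pos: [486.4, -76.1, 83.7]
eef_rot: [-1.823, 0.257, -0.199]
force: [-0.1, 0.1, -0.3]
finger_gap: 68.0
finger_force: 0.0
```

```bash
python3 - <<'E'
from plan import *
save(*canframe(75)); check()
c=manip.capture("side"); w=manip.capture("wrist")
cv2.imwrite("pics/s9.png",np.hstack([cv2.resize(c["image"][190:310,220:370],None,fx=2.5,fy=2.5),cv2.resize(w["image"][:,:],(400,300))]))
E
```

```text
t 14.25 err [ 0.2 -0.5 -0.7] ang 0.22 stand xyz [153.6, 0.3, 83.7] tilt 74.8 q [ 0.94  0.84 -0.38  1.87 -0.95  1.3  -0.56] F [-0.1  0.1 -0.3] ff 0.0 gap 68.0
```

View pics/s9.png

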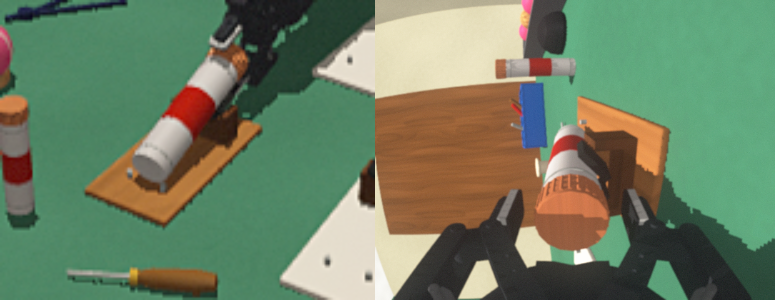

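The canister stays put with both pads clear of it: lid at (571,212), pads at columns 515 and 632. I'll withdraw straight back along the fingers.

Request:
move_arm --motion '[{"fingers":0.2,"dx":0,"dy":0,"dz":-8,"rx":0,"ry":0,"rz":0},{"fingers":0.2,"dx":0,"dy":0,"dz":-20,"rx":0,"ry":0,"rz":0},{"fingers":0.2,"dx":0,"dy":0,"dz":-34,"rx":0,"ry":0,"rz":0},{"fingers":0.2,"dx":0,"dy":0,"dz":-48,"rx":0,"ry":0,"rz":0},{"fingers":0.2,"dx":0,"dy":0,"dz":-62,"rx":0,"ry":0,"rz":0},{"fingers":0.2,"dx":0,"dy":0,"dz":-72,"rx":0,"ry":0,"rz":0},{"fingers":0.2,"dx":0,"dy":0,"dz":-78,"rx":0,"ry":0,"rz":0},{"fingers":0.2,"dx":0,"dy":0,"dz":-80,"rx":0,"ry":0,"rz":0}]'

```text
time_s: 15.15
ee_pos: [464.9, -151.1, 104.7]
eef_rot: [-1.823, 0.258, -0.199]
force: [-0.1, 0.5, 0.7]
finger_gap: 68.2
finger_force: 0.0
```

Request:
move_arm --motion '[{"fingers":0.2,"dx":0,"dy":0,"dz":0,"rx":0,"ry":0,"rz":0},{"fingers":0.2,"dx":0,"dy":0,"dz":0,"rx":0,"ry":0,"rz":0},{"fingers":0.2,"dx":0,"dy":0,"dz":0,"rx":0,"ry":0,"rz":0},{"fingers":0.2,"dx":0,"dy":0,"dz":0,"rx":0,"ry":0,"rz":0},{"fingers":0.2,"dx":0,"dy":0,"dz":0,"rx":0,"ry":0,"rz":0},{"fingers":0.2,"dx":0,"dy":0,"dz":0,"rx":0,"ry":0,"rz":0},{"fingers":0.2,"dx":0,"dy":0,"dz":0,"rx":0,"ry":0,"rz":0},{"fingers":0.2,"dx":0,"dy":0,"dz":0,"rx":0,"ry":0,"rz":0}]'

```text
time_s: 15.95
ee_pos: [464.9, -150.3, 104.6]
eef_rot: [-1.823, 0.257, -0.198]
force: [-0.3, 0.9, -1.1]
finger_gap: 68.6
finger_force: 0.0
```

```bash
python3 - <<'E'
from plan import *
c=manip.capture("side"); t=manip.capture("top"); check()
print("lid expected px side/top",proj(c,tgt(119,0,75,0)[0]).round(),proj(t,tgt(119,0,75,0)[0]).round(),"foot",proj(c,tgt(-55,0,28,0)[0]).round(),proj(t,tgt(-55,0,28,0)[0]).round())
cv2.imwrite("pics/end.png",np.hstack([cv2.resize(c["image"][170:310,220:380],None,fx=2.5,fy=2.5),cv2.resize(t["image"][140:280,200:360],None,fx=2.5,fy=2.5)]))
E
```

```text
t 16.05 err [-21.3 -74.7  20.2] ang 0.22 stand xyz [230.9, 0.2, 104.6] tilt 74.8 q [ 1.02  0.82 -0.32  1.78 -0.87  1.44 -0.6 ] F [-0.6  0.9 -0.5] ff 0.0 gap 68.3
lid expected px side/top [313. 211.] [306. 231.] foot [279. 256.] [240. 215.]
```

View pics/end.png

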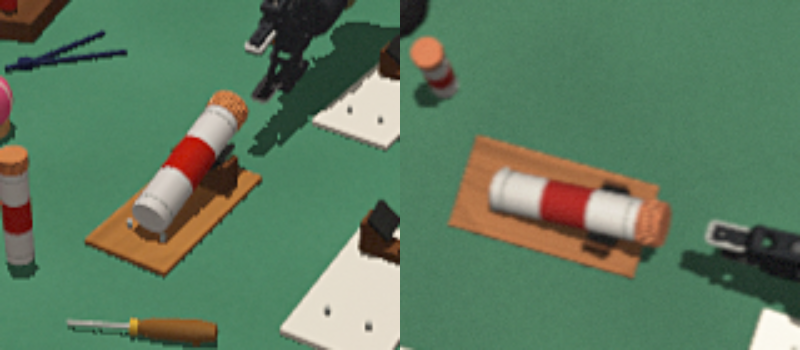

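The canister lies in the saddle with its lid at top px (306,230), where it was expected, and the gripper is clear.

```bash
python3 -c "
from rig import manip
print(manip.finish_job())"
```

```text
the job is handed in; nothing more can be done
None
```

The canister was let down gently over the stop pins and lies on its side in the saddle, with its lid where expected in the top view and the gripper clear of it; the job is handed in at about 16 s, and no verdict was returned.

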